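# Raise the probe stand to its set mark through a slack handwheel

### The arm

A 6-joint arm with a two-finger parallel gripper is mounted at the origin on a cart in front of the work surface, level with it; the furniture and walls round the work are solid. World frame = base frame: x ahead of the robot, y to its left, z up, the work surface at z = 0. Lengths are in mm, angles in rad, forces in N, time in s.
With the tool pointing down it reaches from about 300 to 875 mm from the base axis. Payload 6.4 kg.
Tool frame: the origin (TCP) lies on the front face of the gripper's body, between the roots of the fingers; the fingertips stand 73 mm ahead of it and the grasp point (between the pads) lies 54 mm ahead of it; z points along the fingers, y is the line along which they close (so a half turn about z gives the same grasp; the last joint's range is limited). The gripper opens to 85 mm and grips with 20 to 120 N. Pads are 22 mm wide; open, the fingers measure 114 mm over their backs; the gripper's body (76 mm by 85 mm) begins 54 mm behind the grasp point. The pads swing forward as they close: fully open they stand 13 mm farther back than shut.
Start: joints at [-1.492, 0.181, 1.607, -0, 1.354, -0.206], TCP at [161.571, -551.848, 303.888] pointing down, gripper open.
Joint ranges: [-2.99, 2.99], [-0.89, 2.07], [0.3, 2.58], [-1.14, 4.28], [0, 2.63], [-3.12, 3.12]. Speed limits (rad/s): [2.57, 2.57, 3.01, 3.14, 3.14, 3.14].

### API

Orientations are given as a unit quaternion [x, y, z, w].
In Python, from rig import env, get_image, camera_params gives the robot as it stands.
- The arm moves only by the tool move_arm, never from a script. Its argument "plan" is one flat list of numbers, 7 for each row, row after row: the shift along the tool's x, y, z in cm, then the turn, a rotation vector about the tool's x, y, z in degrees, then the closure, from 0 (fully open) to 1 (shut). A call has 1 to 10 rows; each row shifts and turns the commanded pose from where the row before left it, along the tool's axes as they then stand; what a row does not reach is not made up. A row lasts 1/8 s, in which the tool goes at most 62.5 mm and 10.7 degrees, less where a joint would pass 70% of its speed; a pose out of reach is approached as far as the arm can. A call is refused whole if a number of a shift passes 6.25 or a number of a turn 10.7, either way. A call with a gripper value outside its range is refused whole. The fingers move at their own pace and stop on an object; "force" is the grip in N (left out, the last holds). Time passes only in rows, so rows that do not move let the fingers close. It gives the time, the measured TCP pose, the force, the opening and the grip force at its end, in the units of the state.
- env.observe(): the state, without advancing time (a new reading comes with each control period).
- get_image(name): name is "scene" or "top" or "wrist"; returns the picture (400x640x3 uint8, red, green, blue); there is no depth.
- camera_params(name): a dict with "fov_y" (degrees; the focal length in pixels is half the picture's height over the tangent of half this angle, whatever the lens; pixels are square), "cx", "cy" (the principal point, pixels), "origin" and "orientation" of the camera in the world; the wrist camera has in their place "T_tool_cam" (4x4, takes a point from camera to tool coordinates, whose origin is the TCP and whose axes are the flange's). Camera axes: x right, y up, looking along -z (the intrinsics and any distortion apply to the point x, -y, -z); pixel columns grow to the right and rows downward; lengths in mm; the calibration is good to about 2 mm. A picture is of the moment at which its call begins: read the wrist's pose just before it. camera_params takes no time and is no camera call.
- env.sign_off(): hands the job in; it is judged then, once.
The state is a dict: "time_s": time; "joints": joint angles; "qvel": joint speeds; "joint_efforts": joint torques, N m; "ee_pos": TCP position; "ee_rot": TCP orientation; "wrist_force": force on the tool from outside, world axes, zero at the start; "moment": the same for the moment, N m; "opening": finger opening in mm; "grasp_force": force on a finger pad.
Only numpy, scipy, OpenCV 4.12 (cv2) and the standard library are available. Lean on these libraries where they do the work, as an engineer would, in place of code of your own. Each camera call takes 0.05 s, during which the arm holds its last target. There are 200 camera calls.

### The job

Use the black handwheel at the front of the probe stand to raise the carriage until its red pointer is level with the black line on the green clip on the ruler. Clockwise raises it, but the wheel has slack that must be taken up before anything moves; bring the pointer up to the line from below, so that the slack is left taken up, then let go of the wheel. Work only through the wheel, and leave the beaker and the small bottle on the stand's base as they are.

Things in the scene. Friction and masses are not known exactly. Their poses are not given: they have to be found in the camera images.
- stand: Grey base plate 240 x 250 x 14 mm, fixed, with an aluminium column 276 mm high 85 mm behind its origin, a blue gear housing in front of that and a white ruler on the right. Origin: centre of the plate's underside; x from wheel to column, y to the beaker side, z up. Under the wheel only an 18 mm shaft and a 32 mm collar; the housing begins 41 mm below the rim's centre along the axis.
- wheel_centre (a point): Centre of the black handwheel (solid, round, rim 60 mm in diameter, 18 mm thick, white index line), on the axis at half the rim's thickness, at [-65, 0, 130] mm in the stand's frame. z is the wheel's axis, out of its face, leaning 0.55 rad (31.5 degrees) from vertical to the stand's front (-x). Turns with the wheel. The rim can be gripped across its diameter at any angle.
- handwheel (a joint): Slack: angle of the wheel on its shaft (rad), 0 to 0.8, growing clockwise seen from its face; starts at 0 to 0.5. Between the ends it turns nearly freely and moves nothing else. At 0.8 turning on clockwise (about 0.2 N m) raises the carriage 14 mm per rad of wheel; at 0 turning anticlockwise lowers it. All stays where it is left.
- carriage: White block 56 x 66 x 46 mm that slides up and down the column, carrying on its left an arm with a vertical probe that reaches into the beaker, and on its right a red pointer. Origin: its centre. It starts at its lowest position and can rise 70 mm. Not to be pushed.
- pointer (a point): Tip of the red pointer on the carriage, at the middle of its thickness (4 mm), beside the ruler.
- clip: Green clip 18 x 32 x 10 mm, fixed on the ruler, with a thin black line at mid-height across its front. Origin: its centre, at the level of the line; z up. The line stands 16 to 34 mm above the pointer's start.
- beaker: Empty white beaker, 56 mm in diameter, 69 mm high, loose on the base plate round the probe. Origin: centre of its underside.
- dropper: Small white bottle with a green cap, 30 mm in diameter, 62 mm high, loose on the base plate at the right, in front of the ruler. Origin: centre of its underside.

How it is judged (in metres and radians):
On the way, in this order (a step that is already met when the one before it is completed fails the run):
1. the slack is taken up clockwise (value of joint handwheel above 0.72 rad), for 0.1 s.
2. the pointer is level with the line, within 3 mm (z of pointer in the frame of clip between -0.003 and 0.003 m), for 0.2 s.
At the end, for the whole second after the job is handed in: The pointer is within 3 mm of the level of the clip's line and at rest; the wheel's slack is left taken up clockwise (joint above 0.55 of 0.8 rad); the beaker and the small bottle stand upright within 20 mm of where they were (all of step 2 and value of joint handwheel above 0.55 rad and linear speed of carriage below 0.005 m/s and distance of each of beaker, dropper from where it was at the start of the episode below 0.02 m and angle between each of beaker, dropper's own z axis and vertical below 0.2 rad); the robot touches nothing.
It fails at once if the carriage is pushed directly instead of by the wheel (contact force between the arm and carriage above 3 N).
It fails at once if the carriage is pushed by the fingers (contact force between the fingers and carriage above 3 N).
It fails at once if the beaker or the small bottle is displaced or tipped (not (distance of each of beaker, dropper from where it was at the start of the episode below 0.02 m and angle between each of beaker, dropper's own z axis and vertical below 0.2 rad)).
It also fails if it takes over 45 s, if anything falls off the work surface, if the arm or the gripper's body presses on something with over 40 N, if the wrist force passes 120 N, or if a joint passes its speed limit or range.

## Working session

There is one attempt and no reset: what is moved stays moved. The work goes in short steps, Python scripts to look and compute and a tool call to move; the robot and the scene stay as the last step left them, time stands still between calls to the robot, and variables do not carry over. Pictures are saved under pics/ and viewed, at most 10 in all, crops included, and the job is handed in when it is done.

Besides the shell and the picture viewer there is one more tool, called after "Emit:" as name(argument=value, ...), one argument or row to a line, values as JSON. move_arm: Moves the arm, as the interface text tells. Its arguments: {"type":"object","properties":{"plan":{"type":"array"},"force":{"type":"number"}},"required":["plan"]}

```bash
mkdir -p pics; ls; python3 - <<'E'
from rig import env,get_image,camera_params
import cv2
for n in("scene","top"):
    im=get_image(n); cv2.imwrite(f"pics/{n}0.png",im[:,:,::-1]); print(n,camera_params(n))
print(camera_params("wrist")); s=env.observe(); print(s)
E
```

```text
pics
scene {'fov_y': 45.96675736972257, 'cx': 322.9379751172862, 'cy': 191.7794482723449, 'origin': array([299.67042402, 700.96046318, 676.62373739]), 'orientation': array([-0.10814179,  0.41777077,  0.87823717, -0.20608834])}
top {'fov_y': 42.0728137154321, 'cx': 324.8268987233779, 'cy': 204.10247443513023, 'origin': array([520.20273801, 109.18606156, 983.62233478]), 'orientation': array([ 0.02724907, -0.04022592, -0.698539  ,  0.7139206 ])}
{'fov_y': 62.07800453969166, 'cx': 319.9814030746821, 'cy': 200.83148289527463, 'T_tool_cam': array([[-1.04245128e-03,  9.45694968e-01,  3.25053750e-01,
         8.25472724e+01],
       [ 9.99999184e-01,  7.45925837e-04,  1.03685042e-03,
        -1.07867721e-01],
       [ 7.38078230e-04,  3.25054566e-01, -9.45694974e-01,
        -6.99106676e+01],
       [ 0.00000000e+00,  0.00000000e+00,  0.00000000e+00,
         1.00000000e+00]])}
{'time_s': 0.1, 'joints': array([-1.49231609e+00,  1.81463598e-01,  1.60786663e+00,  1.14535324e-05,
        1.35380156e+00, -2.06292922e-01]), 'qvel': array([-0.00177299, -0.00162544, -0.00127134,  0.0012486 , -0.00021232,
        0.0010913 ]), 'joint_efforts': array([ 6.07683342e-04, -4.45874441e+01, -3.52241707e+01, -1.82294580e-04,
        4.13412272e-03, -9.44521815e-06]), 'ee_pos': array([ 161.53447064, -551.46274481,  303.09592521]), 'ee_rot': array([ 9.89880028e-01,  1.41904677e-01,  5.47269462e-05, -7.67640544e-04]), 'wrist_force': array([ 0.49175122, -1.02686472, -0.09681773]), 'moment': array([-0.00709847,  0.03282658, -0.00309547]), 'grasp_force': 0.0, 'opening': 85.18687146255053}
```

View pics/scene0.png

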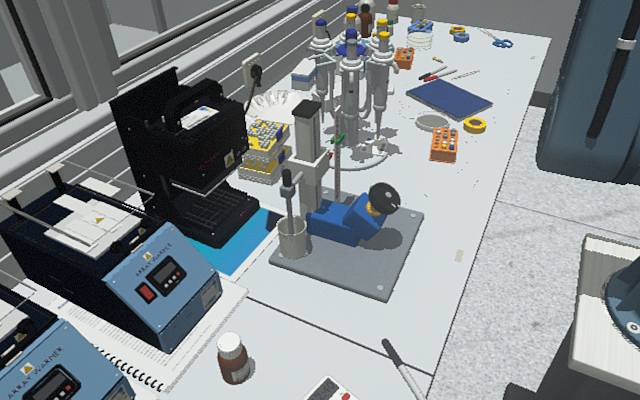

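View pics/top0.png

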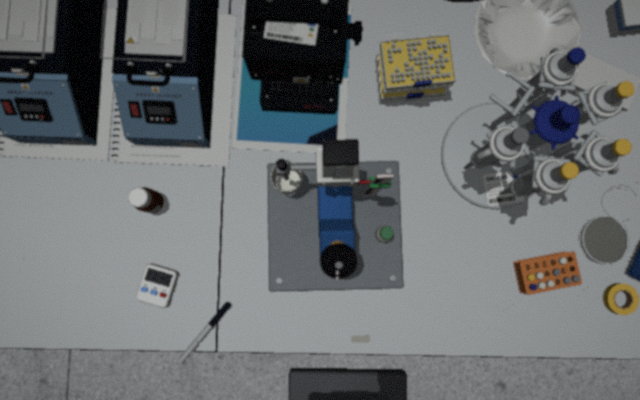

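The scene view shows the wheel at about (385,198), the red pointer at (331,155) and the clip at (338,138). In the top view the plate corners are near (268,164), (399,161), (403,287) and (270,291). There the wheel is at (338,262) and the bottle cap at (385,233).

```bash
cat > h.py <<'E'
import numpy as np, cv2
from scipy.spatial.transform import Rotation as R
from rig import env,get_image,camera_params
def cam(n):
    p=camera_params(n); f=200/np.tan(np.radians(p['fov_y']/2))
    if n=="wrist":
        s=env.observe(); Tt=np.eye(4); Tt[:3,:3]=R.from_quat(s['ee_rot']).as_matrix(); Tt[:3,3]=s['ee_pos']
        T=Tt@p['T_tool_cam']; return f,p['cx'],p['cy'],T[:3,3],T[:3,:3]
    return f,p['cx'],p['cy'],np.array(p['origin']),R.from_quat(p['orientation']).as_matrix()
def ray(c,uv):
    f,cx,cy,o,M=c; d=M@np.array([(uv[0]-cx)/f,-(uv[1]-cy)/f,-1]); return o,d/np.linalg.norm(d)
def onz(c,uv,z):
    o,d=ray(c,uv); return o+d*(z-o[2])/d[2]
def tri(rs):
    A=sum(np.eye(3)-np.outer(d,d) for o,d in rs); b=sum((np.eye(3)-np.outer(d,d))@o for o,d in rs)
    p=np.linalg.solve(A,b); return p,[np.linalg.norm(np.cross(p-o,d)) for o,d in rs]
def proj(c,P):
    f,cx,cy,o,M=c; q=M.T@(np.asarray(P)-o); return np.array([cx+f*q[0]/-q[2],cy-f*q[1]/-q[2]])
def blobs(m,box=None,amin=4):
    m=m.astype(np.uint8)
    if box: k=np.zeros_like(m);k[box[1]:box[3],box[0]:box[2]]=1;m=m*k
    n,l,st,c=cv2.connectedComponentsWithStats(m)
    return [(tuple(st[i]),c[i].round(2)) for i in range(1,n) if st[i][4]>=amin]
E
python3 - <<'E'
from h import *
t=cv2.imread("pics/top0.png").astype(int); s=cv2.imread("pics/scene0.png").astype(int)
ct,cs=cam("top"),cam("scene")
g=t.max(2); hi=(g>55)&(g<125)&(t.max(2)-t.min(2)<25)
print("plate",blobs(hi,(255,150,415,300),500))
m=np.zeros(g.shape,np.uint8);m[150:300,255:415]=hi[150:300,255:415]
c=max(cv2.findContours(m,0,2)[0],key=cv2.contourArea);print(cv2.minAreaRect(cv2.convexHull(c)))
bw=blobs(t.max(2)<45,(310,235,370,290),50);bs=blobs(s.max(2)<50,(360,175,410,220),50);print(bw,bs)
print(tri([ray(ct,max(bw,key=lambda b:b[0][4])[1]),ray(cs,max(bs,key=lambda b:b[0][4])[1])]))
for p in((268,164),(399,161),(403,287),(270,291)):print(onz(ct,p,14))
def col(im):
    b,gg,r=im[...,0],im[...,1],im[...,2]
    return (r>100)&(r>2*gg)&(r>2*b),(gg>60)&(gg>1.5*r)&(gg>1.4*b)
print([blobs(x,(355,165,400,245),3) for x in col(t)]);print([blobs(x,(320,120,360,175),2) for x in col(s)])
E
```

```text
plate [((np.int32(267), np.int32(150), np.int32(137), np.int32(142), np.int32(12040)), array([332.15, 230.35]))]
((333.8912353515625, 219.97592163085938), (140.54327392578125, 134.9237060546875), 88.45184326171875)
[((np.int32(320), np.int32(243), np.int32(38), np.int32(35), np.int32(954)), array([338.94, 259.96]))] []Traceback (most recent call last):
  File "<stdin>", line 9, in <module>
ValueError: max() iterable argument is empty
```

```bash
python3 - <<'E'
from h import *
t=cv2.imread("pics/top0.png").astype(int); s=cv2.imread("pics/scene0.png").astype(int)
ct,cs=cam("top"),cam("scene")
bw=blobs(t.max(2)<45,(310,235,370,290),50);bs=blobs(s.max(2)<75,(360,175,410,220),50);print(bw,bs)
print(tri([ray(ct,(338.9,260.5)),ray(cs,(385,198))]))
C=np.array([onz(ct,p,14)[:2] for p in((268,164),(399,161),(403,287),(270,291))]);print(C)
x=C[0]+C[1]-C[2]-C[3];yaw=np.arctan2(x[1],x[0]);o=C.mean(0)
y=C[0]+C[3]-C[1]-C[2];print("yaw",yaw,np.arctan2(y[1],y[0])-np.pi/2,o, [np.linalg.norm(C[i]-C[i-1]) for i in range(4)])
w=np.r_[o,0]+R.from_euler('z',yaw).apply([-65,0,130]);print("wheel",w,proj(ct,w),proj(cs,w))
def col(im):
    b,gg,r=im[...,0],im[...,1],im[...,2]
    return (r>100)&(r>2*gg)&(r>2*b),(gg>60)&(gg>1.5*r)&(gg>1.4*b)
print([blobs(x,(355,165,400,245),3) for x in col(t)]);print([blobs(x,(320,120,360,175),2) for x in col(s)])
E
```

```text
[((np.int32(320), np.int32(243), np.int32(38), np.int32(35), np.int32(954)), array([338.94, 259.96]))] [((np.int32(369), np.int32(183), np.int32(31), np.int32(32), np.int32(679)), array([383.31, 198.4 ]))]
(array([507.89600286,  68.65412092, 129.85755881]), [np.float64(2.3632813999477653), np.float64(2.3632813999477773)])
[[686.66707004 200.93556052]
 [698.4106699  -46.39796999]
 [462.45425451 -55.53219808]
 [450.34943661 189.87789698]]
yaw 0.04272858492124494 0.04836150305945508 [574.47035776  72.22082236] [np.float64(236.57619448190727), np.float64(247.612171462661), np.float64(236.13314906112225), np.float64(245.70844791260205)]
wheel [509.52968503  69.44430938 130.        ] [338.89272949 260.8687032 ] [382.68616329 197.8749047 ]
[[((np.int32(361), np.int32(181), np.int32(8), np.int32(2), np.int32(10)), array([364.5, 181.5]))], [((np.int32(370), np.int32(177), np.int32(5), np.int32(4), np.int32(13)), array([371.77, 178.15])), ((np.int32(369), np.int32(182), np.int32(21), np.int32(6), np.int32(65)), array([378.45, 185.29])), ((np.int32(387), np.int32(229), np.int32(2), np.int32(3), np.int32(3)), array([387.67, 230.  ])), ((np.int32(389), np.int32(233), np.int32(2), np.int32(3), np.int32(3)), array([389.33, 234.  ]))]]
[[((np.int32(330), np.int32(153), np.int32(3), np.int32(3), np.int32(6)), array([330.67, 153.67]))], [((np.int32(336), np.int32(132), np.int32(9), np.int32(13), np.int32(39)), array([339.44, 137.72])), ((np.int32(331), np.int32(136), np.int32(3), np.int32(8), np.int32(18)), array([332.11, 140.06]))]]
```

```bash
cat >> h.py <<'E'
yaw0=.0455; W=np.array([508.7,69,130]); n=R.from_euler('z',yaw0).apply([-np.sin(.55),0,np.cos(.55)])
E
python3 - <<'E'
from h import *
s=env.observe(); p=s['ee_pos']; M=R.from_quat(s['ee_rot']); G=W+174*n
ct,cs=cam("top"),cam("scene")
print("ptr",tri([ray(ct,(368,181.5)),ray(cs,(331,154))]),"clip",tri([ray(ct,(378,183)),ray(cs,(339,138))]),G)
G1=G.copy();G1[2]=303
for i in range(16):
    d=(G1-p)/16; print(np.round(M.inv().apply(d)/10,1)); M=M*R.from_rotvec([0,0,np.radians(-10.4)])
M2=M*R.from_rotvec([0,-.55,0]);print(M.as_matrix().round(2),M2.as_matrix().round(3),n)
E
```

```text
ptr (array([635.82110002,  26.40721894, 162.54428571]), [np.float64(1.0271440096421969), np.float64(1.0271440096424371)]) clip (array([627.41203812,  13.38066991, 193.90144862]), [np.float64(3.1608396392191636), np.float64(3.1608396392190636)]) [417.84654804  64.86331288 278.33926684]
[ 2.6 -3.2  0. ]
[ 3.2 -2.7  0. ]
[ 3.6 -2.1  0. ]
[ 3.9 -1.4  0. ]
[ 4.1 -0.7  0. ]
[4.2 0.1 0. ]
[4.1 0.8 0. ]
[3.9 1.5 0. ]
[3.5 2.2 0. ]
[3.1 2.8 0. ]
[2.5 3.3 0. ]
[1.9 3.7 0. ]
[1.2 4.  0. ]
[0.4 4.1 0. ]
[-0.3  4.2  0. ]
[-1.1  4.   0. ]
[[-1.   -0.05 -0.  ]
 [-0.05  1.    0.  ]
 [ 0.    0.   -1.  ]] [[-0.852 -0.047  0.522]
 [-0.04   0.999  0.026]
 [-0.523  0.002 -0.853]] [-0.52214628 -0.02377406  0.85252452]
```

Emit:
move_arm(
  plan=[2.6,-3.2,0,0,0,-10.4,0,3.2,-2.7,0,0,0,-10.4,0,3.6,-2.1,0,0,0,-10.4,0,3.9,-1.4,0,0,0,-10.4,0,4.1,-0.7,0,0,0,-10.4,0,4.2,0.1,0,0,0,-10.4,0,4.1,0.8,0,0,0,-10.4,0,3.9,1.5,0,0,0,-10.4,0,3.5,2.2,0,0,0,-10.4,0],
)

```text
time_s: 1.23
ee_pos: [305.8, -204.5, 303.7]
ee_rot: [0.572, 0.82, 0.0, -0.0]
wrist_force: [-0.1, 1.2, 0.4]
opening: 85.1
grasp_force: 0.0
```

Emit:
move_arm(
  plan=[3.1,2.8,0,0,0,-10.4,0,2.5,3.3,0,0,0,-10.4,0,1.9,3.7,0,0,0,-10.4,0,1.2,4.0,0,0,0,-10.4,0,0.4,4.1,0,0,0,-10.4,0,-0.3,4.2,0,0,0,-10.4,0,-1.1,4.0,0,0,0,-10.4,0,0,0,0.8,0,-10.5,0,0,0,0,0.8,0,-10.5,0,0,0,0,0.8,0,-10.5,0,0],
)

```text
time_s: 2.48
ee_pos: [421.1, 63.8, 280.3]
ee_rot: [-0.023, 0.961, 0.006, 0.274]
wrist_force: [0.9, 0.5, -0.3]
opening: 85.7
grasp_force: 0.0
```

Emit:
move_arm(
  plan=[0,0,0,0,0,0,0,0,0,0,0,0,0,0],
)

```text
time_s: 2.72
ee_pos: [421.9, 63.2, 281.8]
ee_rot: [-0.023, 0.962, 0.006, 0.271]
wrist_force: [0.5, -0.7, -0.0]
opening: 85.6
grasp_force: 0.0
```

```bash
python3 - <<'E'
from h import *
s=env.observe();c=cam("wrist");im=get_image("wrist")[:,:,::-1];cv2.imwrite("pics/w1.png",im);np.save("c1.npy",np.array(c,dtype=object),allow_pickle=True)
print(s['time_s'],s['ee_pos'],s['joints'],R.from_quat(s['ee_rot']).as_matrix().round(3),proj(c,W),proj(c,[636,26,162]),proj(c,[627,13,194]))
E
```

```text
2.725 [421.89354995  63.19501693 281.79978548] [-0.2123444  -0.4802193   2.30090821  0.18795741  0.79615901 -1.92601505] [[-0.852 -0.047  0.521]
 [-0.04   0.999  0.024]
 [-0.521 -0.    -0.853]] [322.61283817 195.57224644] [273.4854836  300.61115393] [255.65360545 329.77581709]
```

View pics/w1.png

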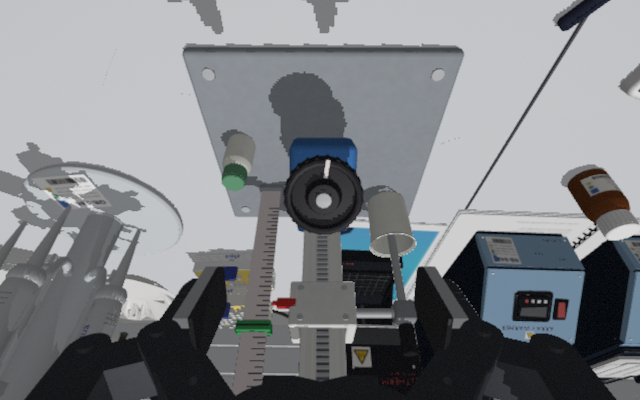

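The wrist view is upside down. It shows the wheel at (323,196), as predicted, the red pointer tip near (273,306), the clip near (253,326) and the dropper at (237,160). Next I'll take a level view of the pointer and clip.

Emit:
move_arm(
  plan=[0,0,0,0,-9.9,0,0,0,0,0,0,-9.9,0,0,0,0,0,0,-9.9,0,0,0,0,0,0,-9.9,0,0,1.0,-2.3,3.5,0,0,0,0,1.0,-2.3,3.5,0,0,0,0,0,0,0,0,0,0,0,0,0,0,0,0,0,0],
)

```text
time_s: 3.78
ee_pos: [477.1, 39.8, 275.6]
ee_rot: [-0.025, 0.867, 0.024, 0.497]
wrist_force: [-1.0, 0.3, -0.1]
opening: 85.5
grasp_force: 0.0
```

```bash
python3 - <<'E'
from h import *
s=env.observe();c=cam("wrist");im=get_image("wrist")[:,:,::-1];im=np.rot90(im,2);np.save("lv1.npy",im)
print(s['time_s'],s['ee_pos'],s['joints'].round(2),c[3],c[4].round(3))
a,b=[639-proj(c,p)[0] for p in ([636,26,162],[627,13,194])],[399-proj(c,p)[1] for p in ([636,26,162],[627,13,194])];print(a,b)
u,v=int(np.mean(a)),int(np.mean(b)); u0,v0=max(0,u-75),max(0,v-55);print(u0,v0)
cv2.imwrite("pics/l1.png",cv2.resize(im[v0:v0+110,u0:u0+150],None,fx=5,fy=5,interpolation=0))
E
```

```text
3.775 [477.05356305  39.75124954 275.55290254] [-0.37 -0.42  2.47  1.35  0.39 -3.12] [373.19406205  33.17258193 238.28280852] [[-0.067 -0.196 -0.978]
 [ 0.998  0.004 -0.069]
 [ 0.018 -0.981  0.196]]
[np.float64(350.83682025790733), np.float64(368.166827359617)] [np.float64(226.54726958576111), np.float64(189.7370264029993)]
284 153
```

View pics/l1.png

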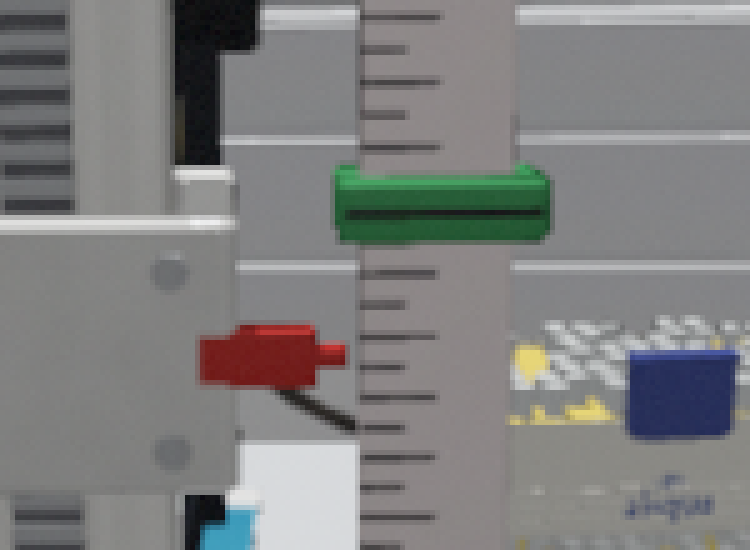

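The level view shows the clip line at crop (445,212), full-image (373,195). The pointer tip is at crop (345,355), full-image (352,223.5). The gap is roughly 21 mm.

```bash
python3 - <<'E'
from h import *
c1=tuple(np.load("c1.npy",allow_pickle=True)); c2=cam("wrist"); im=cv2.imread("pics/w1.png").astype(int); l=np.load("lv1.npy").astype(int)
for I,bx in((im,(220,280,320,350)),(l,(300,170,410,240))):
    b,g,r=I[...,0],I[...,1],I[...,2]
    print("red",blobs((r>90)&(r>2*g)&(r>2*b),bx,5)); print("grn",blobs((g>50)&(g>1.5*r)&(g>1.4*b),bx,5))
cv2.imwrite("pics/w1c.png",cv2.resize(np.rot90(im[285:345,225:305],2).astype(np.uint8),None,fx=8,fy=8,interpolation=0))
E
```

```text
red [((np.int32(272), np.int32(299), np.int32(23), np.int32(9), np.int32(157)), array([284.08, 302.85]))]
grn [((np.int32(235), np.int32(320), np.int32(37), np.int32(16), np.int32(381)), array([253.81, 326.43]))]
red [((np.int32(324), np.int32(218), np.int32(29), np.int32(13), np.int32(278)), array([337.08, 223.88]))]
grn [((np.int32(351), np.int32(186), np.int32(43), np.int32(15), np.int32(495)), array([372.39, 193.9 ]))]
```

View pics/w1c.png

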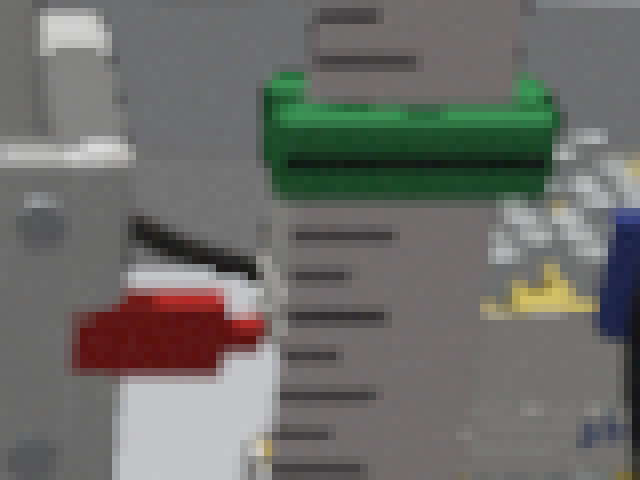

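This crop shows the line centred at (417,163) and the pointer tip at (266,334).

```bash
python3 - <<'E'
from h import *
c1=tuple(np.load("c1.npy",allow_pickle=True)); c2=cam("wrist")
L=tri([ray(c1,(252.4,324.1)),ray(c2,(639-372.3,399-195.))]);P=tri([ray(c1,(271.25,302.75)),ray(c2,(639-352.7,399-223.5))])
print(L,P,L[0]-P[0]); Rz=R.from_euler('z',yaw0); O=W-Rz.apply([-65,0,130])
print("stand frame",Rz.inv().apply(L[0]-O),Rz.inv().apply(P[0]-O))
for dx in(-6,0,6):
    for X,uv in((637+dx,(639-352.7,399-223.5)),): o,d=ray(c2,uv); print(dx,(o+d*(X-o[0])/d[0]))
s=env.observe();q=R.from_quat(s['ee_rot'])
zt=-n;xt=R.from_euler('z',yaw0).apply([-np.cos(.55),0,-np.sin(.55)]);G=R.from_matrix(np.c_[xt,np.cross(zt,xt),zt])
rv=np.degrees((q.inv()*G).as_rotvec());print(rv); T=W+100*n
print("shift world",T-s['ee_pos'],"in goal tool",G.inv().apply(T-s['ee_pos'])/10)
E
```

```text
(array([620.93761923,  10.42682285, 190.90514761]), [np.float64(0.14399688472750524), np.float64(0.14399688472751315)]) (array([632.80433875,  24.56281734, 165.42906648]), [np.float64(0.29832848340465834), np.float64(0.29832848340466084)]) [-11.86671951 -14.13599449  25.47608112]
stand frame [ 44.45729922 -63.61760684 190.90514761] [ 56.95470316 -50.03599181 165.42906648]
-6 [631.          24.8820924  165.78469148]
0 [637.          24.68430392 164.1028033 ]
6 [643.          24.48651543 162.42091511]
[ 1.6069665  28.22279174  0.19486671]
shift world [-20.22690997  26.63944956 -60.17518884] in goal tool [4.76459087 2.7531886  4.13727464]
```

Emit:
move_arm(
  plan=[0,0,0,0.5,9.4,0,0,0,0,0,0.5,9.4,0,0,0,0,0,0.5,9.4,0,0,2.4,1.4,0,0,0,0,0,2.4,1.4,0,0,0,0,0,0,0,4.1,0,0,0,0,0,0,0,0,0,0,0,0,0,0,0,0,0,0],
)

```text
time_s: 4.82
ee_pos: [467.7, 78.4, 213.1]
ee_rot: [-0.037, 0.932, 0.03, 0.36]
wrist_force: [-0.2, 0.8, 0.3]
opening: 85.7
grasp_force: 0.0
```

```bash
cat > g.py <<'E'
from h import *
s=env.observe();q=R.from_quat(s['ee_rot']);c=cam("wrist")
zt=-n;xt=R.from_euler('z',yaw0).apply([-np.cos(.55),0,-np.sin(.55)]);G=R.from_matrix(np.c_[xt,np.cross(zt,xt),zt])
print(s['time_s'],s['joints'].round(2),"rot",np.degrees((q.inv()*G).as_rotvec()).round(1),"wheel in tool",q.inv().apply(W-s['ee_pos']).round(1))
E
python3 - <<'E'
from g import *
im=get_image("wrist")[:,:,::-1];cv2.imwrite("pics/w2.png",im);print(proj(c,W+9*n))
E
```

```text
4.825 [-0.2  -0.25  2.37  0.63  0.37 -2.37] rot [ 2.9 10.7  1. ] wheel in tool [ 26.  -15.4  88.1]
[289.64220593 218.34917459]
```

View pics/w2.png

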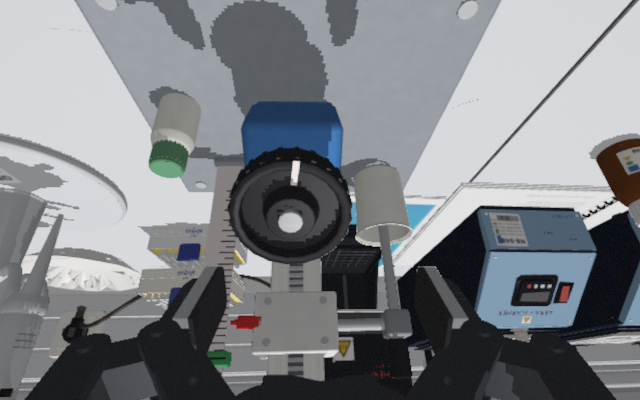

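The wheel hub is at (290,221), against a predicted (289.6,218). The last rotation fell short, so I'll correct the tilt and centring.

Emit:
move_arm(
  plan=[0,0,0,1.5,5.4,0.5,0,0,0,0,1.4,5.3,0.5,0,0.9,-1.1,0,0,0,0,0,0,0,0,0,0,0,0,0,0,0,0,0,0,0],
)

```text
time_s: 5.5
ee_pos: [461.1, 66.8, 209.0]
ee_rot: [-0.022, 0.961, 0.007, 0.276]
wrist_force: [0.5, -0.3, 0.5]
opening: 85.3
grasp_force: 0.0
```

```bash
python3 g.py
```

```text
5.5 [-0.18 -0.22  2.29  0.24  0.53 -1.97] rot [0.1 0.5 0. ] wheel in tool [ 1.5 -0.1 92.2]
```

Emit:
move_arm(
  plan=[0.1,0,2.1,0,0,0,0,0,0,2.1,0,0,0,0,0,0,0,0,0,0,0,0,0,0,0,0,0,1,0,0,0,0,0,0,1,0,0,0,0,0,0,1,0,0,0,0,0,0,1],
  force=60,
)

```text
time_s: 6.38
ee_pos: [482.2, 68.3, 172.9]
ee_rot: [-0.023, 0.961, 0.007, 0.275]
wrist_force: [-6.6, 1.5, 8.0]
opening: 58.3
grasp_force: 61.7
```

```bash
python3 g.py
```

```text
6.375 [-0.16 -0.07  2.26  0.28  0.42 -2.01] rot [0.2 0.5 0.1] wheel in tool [ 0.2 -0.6 50.4]
```

Gripped. I'll turn it 80° clockwise, which takes up the slack and stays below the line.

Emit:
move_arm(
  plan=[0,0,0,0,0,8,1,0,0,0,0,0,8,1,0,0,0,0,0,8,1,0,0,0,0,0,8,1,0,0,0,0,0,8,1,0,0,0,0,0,8,1,0,0,0,0,0,8,1,0,0,0,0,0,8,1,0,0,0,0,0,8,1,0,0,0,0,0,8,1],
)

```text
time_s: 7.62
ee_pos: [482.3, 68.6, 173.0]
ee_rot: [0.602, 0.75, 0.183, 0.206]
wrist_force: [-4.0, 4.9, 7.1]
opening: 58.6
grasp_force: 62.2
```

```bash
cat > t.py <<'E'
from g import *
im=get_image("scene").astype(int);s0=cv2.imread("pics/scene0.png")[:,:,::-1].astype(int);cs=cam("scene")
for I in(s0,im):
    r,g,b=I[...,0],I[...,1],I[...,2]
    w=np.clip(r-1.6*np.maximum(g,b),0,None)[125:170,322:342];yy,xx=np.mgrid[125:170,322:342]
    print("red centroid",(w*xx).sum()/w.sum(),(w*yy).sum()/w.sum(),w.sum())
print("px per mm",proj(cs,[633,25,175])-proj(cs,[633,25,165]))
E
python3 t.py
```

```text
7.625 [-0.16 -0.07  2.26  0.28  0.42 -0.61] rot [  0.5   0.3 -80.2] wheel in tool [-0.8 -0.6 50.4]
red centroid 330.73239831697055 153.92454417952314 713.0
red centroid 330.5921409214092 149.62962962962965 885.5999999999999
px per mm [-0.02909899 -4.34282645]
```

Emit:
move_arm(
  plan=[0,0,0,0,0,8,1,0,0,0,0,0,8,1,0,0,0,0,0,8,1,0,0,0,0,0,8,1,0,0,0,0,0,8,1,0,0,0,0,0,8,1,0,0,0,0,0,2,1,0,0,0,0,0,0,1,0,0,0,0,0,0,1],
)

```text
time_s: 8.8
ee_pos: [482.5, 68.5, 173.2]
ee_rot: [0.861, 0.427, 0.253, 0.11]
wrist_force: [-3.5, 4.2, 6.8]
opening: 58.5
grasp_force: 62.4
```

```bash
python3 t.py
```

```text
8.8 [-0.16 -0.07  2.26  0.28  0.42  0.26] rot [ 7.000e-01  1.000e-01 -1.299e+02] wheel in tool [-1.1 -0.  50.5]
red centroid 330.73239831697055 153.92454417952314 713.0
red centroid 330.2487600152613 144.05036245707745 1048.3999999999999
px per mm [-0.02909899 -4.34282645]
```

Emit:
move_arm(
  plan=[0,0,0,0,0,0,0,0,0,0,0,0,0,0,0,0,0,0,0,0,0,0,0,-2.1,0,0,0,0,0,0,-2.1,0,0,0,0,0,0,0,0,0,-10,0,0,0,0,0,0,-10,0,0,0,0,0,0,-10,0,0,0,0,0,0,-10,0,0,0,0,0,0,-10,0],
)

```text
time_s: 10.1
ee_pos: [460.0, 66.7, 207.3]
ee_rot: [0.599, 0.752, 0.182, 0.206]
wrist_force: [-0.5, -0.5, -0.4]
opening: 85.3
grasp_force: 0.0
```

Emit:
move_arm(
  plan=[0,0,0,0,0,-10,0,0,0,0,0,0,-10,0,0,0,0,0,0,-10,0,0,0,0,0,0,-10,0,0,0,0,0,0,-10,0,0,0,0,0,0,-10,0,0,0,0,0,0,-10,0,0,0,0,0,0,-10,0,-2.4,-1.4,-2.4,0,0,0,0,-2.4,-1.4,-2.4,0,0,0,0],
)

```text
time_s: 11.35
ee_pos: [476.5, 39.3, 273.7]
ee_rot: [-0.023, 0.961, 0.007, 0.274]
wrist_force: [1.4, -0.0, 0.6]
opening: 85.1
grasp_force: 0.0
```

Emit:
move_arm(
  plan=[0,0,0,-0.3,-4.7,0,0,0,0,0,-0.3,-4.7,0,0,0,0,0,-0.3,-4.7,0,0,0,0,0,-0.3,-4.7,0,0,0,0,0,-0.3,-4.7,0,0,0,0,0,-0.3,-4.7,0,0,0,0,0,0,0,0,0,0,0,0,0,0,0,0],
)

```text
time_s: 12.35
ee_pos: [476.0, 39.8, 276.3]
ee_rot: [-0.027, 0.866, 0.025, 0.498]
wrist_force: [0.6, 0.2, -0.4]
opening: 85.1
grasp_force: 0.0
```

```bash
cat > v.py <<'E'
import sys
from g import *
k=sys.argv[1]
im=np.rot90(get_image("wrist")[:,:,::-1],2);np.save(f"lv{k}.npy",im)
a=proj(c,[627,17,188]);u0,v0=int(639-a[0]-75),int(399-a[1]-55);print(u0,v0,s['ee_pos'],c[3],c[4].round(3))
import pickle;pickle.dump(c,open(f"c{k}.pkl","wb"))
cv2.imwrite(f"pics/l{k}.png",cv2.resize(im[v0:v0+110,u0:u0+150],None,fx=5,fy=5,interpolation=0))
E
python3 v.py 2
```

```text
12.35 [-0.38 -0.42  2.47  1.34  0.4  -3.12] rot [ 1.8 28.3  0.4] wheel in tool [109.5  24.3 103.7]
288 143 [475.95761233  39.78566523 276.3077869 ] [372.20591832  32.74688517 238.82196866] [[-0.071 -0.194 -0.978]
 [ 0.997  0.004 -0.073]
 [ 0.018 -0.981  0.193]]
```

View pics/l2.png

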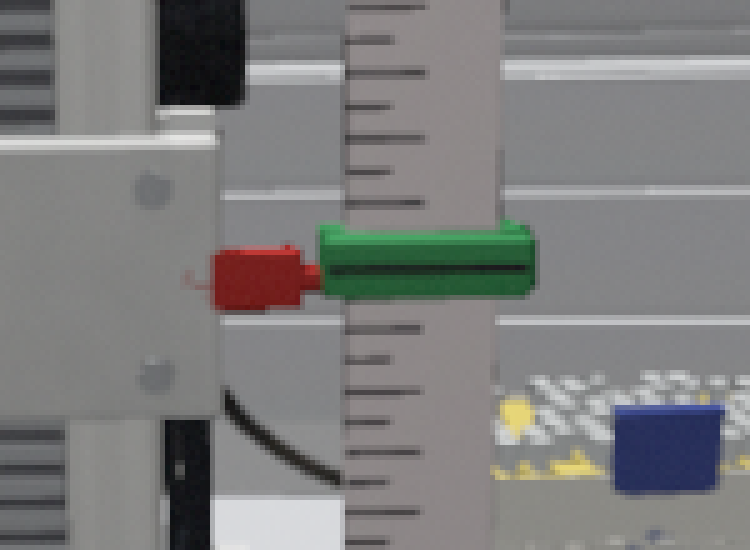

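The pointer pin now sits just beside the clip. Its middle is at crop (310,277) and the line is at (430,269).

```bash
python3 - <<'E'
from h import *
import pickle
c1=tuple(np.load("c1.npy",allow_pickle=True));c=pickle.load(open("c2.pkl","rb"))
def z(u,v,x):
    o,d=ray(c,(639-(288+u/5-.5),399-(143+v/5-.5)));return o+d*(x-o[0])/d[0]
print("line",z(330,271,621.5),z(525,267,620.5))
for x in(630,632.8,635):print("ptr",z(312,277,x),z(257,280,x))
E
```

```text
line [621.5         25.09965613 190.56849497] [620.5         -3.99673428 191.25159614]
ptr [630.          27.65764973 187.97266079] [630.          36.30716638 187.52373299]
ptr [632.8         27.6023736  187.42036704] [632.8         36.34583595 186.96656326]
ptr [635.          27.55894235 186.98642194] [635.          36.37621919 186.52878704]
```

Pointer is about 3.3 mm below the line, so about 13.5° more. I'll go back and grip again.

Emit:
move_arm(
  plan=[0,0,0,0.3,4.7,0,0,0,0,0,0.3,4.7,0,0,0,0,0,0.3,4.7,0,0,0,0,0,0.3,4.7,0,0,0,0,0,0.3,4.7,0,0,0,0,0,0.3,4.7,0,0,2.4,1.4,2.4,0,0,0,0,2.4,1.4,2.4,0,0,0,0,0,0,0,0,0,0,0,0,0,0,0,0,0,0],
)

```text
time_s: 13.65
ee_pos: [460.6, 67.4, 211.5]
ee_rot: [-0.024, 0.96, 0.007, 0.278]
wrist_force: [0.5, -0.2, 0.6]
opening: 85.6
grasp_force: 0.0
```

```bash
python3 g.py
```

```text
13.65 [-0.18 -0.23  2.29  0.24  0.53 -1.97] rot [0.2 0.8 0.2] wheel in tool [ 2.9 -0.9 94.6]
```

Emit:
move_arm(
  plan=[0.1,-0.1,2.2,0,0.7,0,0,0,0,2.2,0,0,0,0,0,0,0,0,0,0,0,0,0,0,0,0,0,1,0,0,0,0,0,0,1,0,0,0,0,0,0,1,0,0,0,0,0,0,1],
)

```text
time_s: 14.52
ee_pos: [482.1, 68.2, 173.9]
ee_rot: [-0.023, 0.962, 0.008, 0.272]
wrist_force: [-8.0, 0.4, 9.3]
opening: 58.4
grasp_force: 61.3
```

```bash
python3 t.py
```

```text
14.525 [-0.16 -0.07  2.26  0.27  0.43 -2.  ] rot [0.2 0.1 0.1] wheel in tool [ 0.4 -0.6 51.3]
red centroid 330.73239831697055 153.92454417952314 713.0
red centroid 330.2459333849729 144.0098760650658 1032.8
px per mm [-0.02909899 -4.34282645]
```

Emit:
move_arm(
  plan=[0,0,0,0,0,4.5,1,0,0,0,0,0,4.5,1,0,0,0,0,0,4.5,1,0,0,0,0,0,0,1,0,0,0,0,0,0,1,0,0,0,0,0,0,1],
)

```text
time_s: 15.32
ee_pos: [482.1, 68.2, 173.8]
ee_rot: [0.09, 0.958, 0.04, 0.269]
wrist_force: [-8.3, 1.2, 8.8]
opening: 58.5
grasp_force: 61.3
```

```bash
python3 t.py
```

```text
15.325 [-0.16 -0.07  2.26  0.27  0.43 -1.77] rot [  0.3   0.1 -13.4] wheel in tool [ 0.2 -0.7 51.3]
red centroid 330.73239831697055 153.92454417952314 713.0
red centroid 330.44052692754747 142.34347152266565 1032.3999999999999
px per mm [-0.02909899 -4.34282645]
```

Release, back off and verify with the level view.

Emit:
move_arm(
  plan=[0,0,0,0,0,0,0,0,0,0,0,0,0,0,0,0,0,0,0,0,0,0,0,-2.1,0,0,0,0,0,0,-2.1,0,0,0,0,0,0,0,0,0,-6.7,0,0,0,0,0,0,-6.7,0,-2.4,-1.4,-2.4,0,0,0,0,-2.4,-1.4,-2.4,0,0,0,0],
)

```text
time_s: 16.5
ee_pos: [476.8, 39.2, 274.0]
ee_rot: [-0.022, 0.962, 0.008, 0.27]
wrist_force: [0.4, -0.2, -0.6]
opening: 85.4
grasp_force: 0.0
```

Emit:
move_arm(
  plan=[0,0,0,-0.3,-4.7,0,0,0,0,0,-0.3,-4.7,0,0,0,0,0,-0.3,-4.7,0,0,0,0,0,-0.3,-4.7,0,0,0,0,0,-0.3,-4.7,0,0,0,0,0,-0.3,-4.7,0,0,0,0,0,0,0,0,0,0,0,0,0,0,0,0],
)

```text
time_s: 17.5
ee_pos: [477.0, 39.6, 274.4]
ee_rot: [-0.025, 0.869, 0.028, 0.493]
wrist_force: [-1.1, -0.5, 0.6]
opening: 85.5
grasp_force: 0.0
```

```bash
python3 v.py 3
```

```text
17.5 [-0.38 -0.42  2.47  1.32  0.41 -3.09] rot [ 2.  27.7  0.1] wheel in tool [107.4  23.7 103.1]
288 138 [477.04444927  39.58085278 274.42043347] [372.8660132   32.82563321 238.07314432] [[-0.07  -0.205 -0.976]
 [ 0.997  0.009 -0.073]
 [ 0.024 -0.979  0.204]]
```

View pics/l3.png

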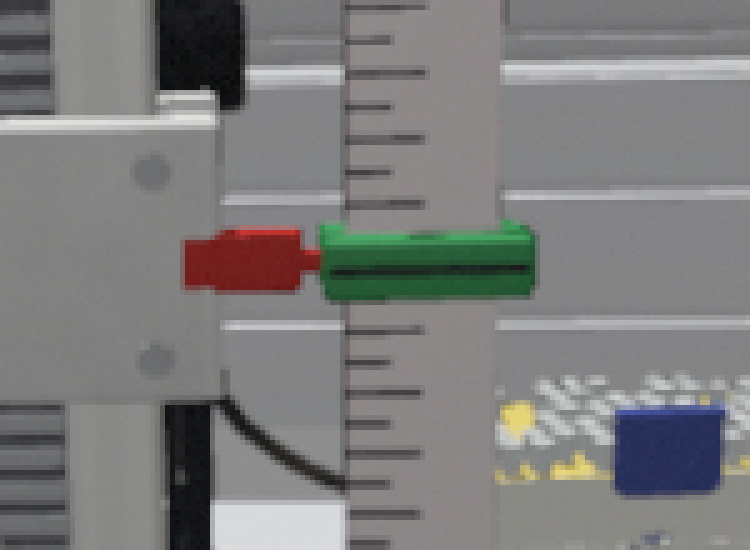

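Pin middle is at crop (312,261), and the line is at (330,271) to (525,267).

```bash
python3 - <<'E'
from h import *
import pickle
c=pickle.load(open("c3.pkl","rb"))
def z(u,v,x):
    o,d=ray(c,(639-(288+u/5-.5),399-(138+v/5-.5)));return (o+d*(x-o[0])/d[0]).round(2)
print("line",z(330,271,621.5),z(525,267,620.5))
for x in(630,632.8,637):print("ptr",z(312,261,x))
E
```

```text
line [621.5   25.22 190.82] [620.5   -3.78 191.3 ]
ptr [630.    27.77 190.83]
ptr [632.8   27.71 190.31]
ptr [637.    27.63 189.54]
```

```bash
python3 -c "
from rig import env
print(env.sign_off())"
```

```text
the job is handed in; nothing more can be done
None
```

I raised the pointer to the clip line from below with the wheel. It measures about 0.6 mm below the line (tolerance 3 mm). I only turned the wheel clockwise, so the slack should be taken up. The gripper is released and clear, and the job is handed in, but the sign-off gave no verdict.

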